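# Seal the tea caddy and slide it up onto the slab

### The arm

A 6-joint arm with a two-finger parallel gripper is mounted at the origin on the work surface. World frame = base frame: x ahead of the robot, y to its left, z up, the work surface at z = 0. Lengths are in m, angles in rad, forces in N, time in s.
With the tool pointing down it reaches from about 0.35 to 0.975 m from the base axis. Payload 4.9 kg.
Tool frame: the origin (TCP) lies at the very end of the fingers, on their centre line; the grasp point (between the pads) lies 19 mm behind it (manip.grip_depth is the distance from the TCP to the grasp point, in m); z points along the fingers, x is the direction in which the jaws open and shut, and the axes are right-handed (so a half turn about z gives the same grasp; the last joint's range is limited). The gripper opens to 85 mm and grips with 20 to 120 N. Pads are 22 mm wide; open, the fingers measure 114 mm over their backs; the gripper's body (76 mm by 85 mm) begins 54 mm behind the grasp point. The pads swing forward as they close: fully open they stand 13 mm farther back than shut.
Start: joints at [-0.119, 0.053, 1.613, -0, 1.476, -0.119], TCP at [0.625, 0, 0.231] pointing down, gripper open.
Joint ranges: [-3.01, 3.01], [-1.01, 2.22], [0.06, 2.58], [-1.02, 4.17], [0.09, 2.62], [-3.14, 3.14]. Speed limits (rad/s): [2.57, 2.57, 3.14, 3.14, 3.14, 3.14].

### API

Orientations are given as a unit quaternion [w, x, y, z].
In Python, from plant import manip gives the robot as it stands. The module is installed in compiled form; this text tells all that it offers.
- The arm moves only by the shell command python3 -m crank 'ROWS' [OPENING]. ROWS is JSON, a list of rows, each a list of 4 numbers: the shift along the tool's x, y, z in cm, then the turn about the tool's z in units of 6 degrees (1.0 is 6 degrees). A call has 1 to 10 rows; each row shifts and turns the commanded pose from where the row before left it, along the tool's axes as they then stand; what a row does not reach is not made up. A row lasts 1/12 s, in which the tool goes at most 41.7 mm and 7.16 degrees, less where a joint would pass 70% of its speed; a pose out of reach is approached as far as the arm can. A call with a gripper value outside its range is refused whole. OPENING is the opening, from 0 (shut) to 1 (fully open), set as the call begins (- or left out, the last holds). The fingers move at their own pace and stop on an object; the grip force is fixed at half the most. Time passes only in rows, so rows that do not move let the fingers close. It gives the time, the measured TCP pose, the force and the opening at its end, in the units of the state.
- manip.state(): the state, without advancing time (a new reading comes with each control period).
- manip.grab_frame(name): name is "scene" or "side" or "wrist"; returns a dict with "img" (384x512x3 uint8, red, green, blue), "intrinsics" (3x3 intrinsics, pixels), "D" ([k1, k2, p1, p2, k3] as OpenCV has them; the pictures are not rectified), "position" and "orientation" of the camera in the world. Camera axes: x right, y up, looking along -z (the intrinsics and any distortion apply to the point x, -y, -z); pixel columns grow to the right and rows downward; lengths in m; the calibration is good to about 2 mm. A picture is of the moment at which its call begins. There is no depth.
- manip.job_done(): hands the job in, once; it reports no verdict.
The state is a dict: "time": time; "joint_pos": joint angles; "joint_vel": joint speeds; "joint_efforts": joint torques, N m; "tool_pos": TCP position; "tool_rot": TCP orientation; "contact_force": force on the tool from outside, world axes, zero at the start; "ft_torque": the same for the moment, N m; "gripper_width": opening from 0.0 (shut) to 1.0 (fully open).
Only numpy, scipy, OpenCV 4.12 (cv2) and the standard library are available. Lean on these libraries where they do the work, as an engineer would, in place of code of your own. Each camera call takes 0.05 s, during which the arm holds its last target.

### The job

Close up the tea caddy in front of the slate slab: set its lid on, press it down until it sits fully home on the rim, then swing the hinged latch over and press it flat onto the lid. Once it is latched, slide the caddy, upright and without lifting it, up the little ramp until all of it stands flat on the slab, roughly square with the slab's front edge. Leave the other tea things where they are.

Things in the scene. Friction and masses are not known exactly. Their poses are not given: they have to be found in the camera images.
- caddy: Narrow pale grey-green ceramic box, open on top, loose, about 1 kg, on the table before the slab's ramp. Outside 70 (x) x 160 (y) x 58 mm high; walls 8 mm, mouth 54 x 144 mm. Origin: centre of its underside; z up, y along its length, x towards the slab. A brass latch is hinged on its +y end. Pushed low (about 30 mm up) on its long -x side it slides up the ramp without tipping.
- inner (a joint): How far (m) the cork inner board in the caddy's mouth is pushed down. At 0 it is 4 mm below the rim and carries a lid laid on it 10 mm proud. It is stiff: about 7 N, pressed straight down near the lid's middle, slides it down; it stays there without springing back. At 0.010 the lid's plate rests on the rim: fully home.
- lid: The caddy's loose lid, 160 g, ceramic, plug down on the table at the robot's right. Origin: centre of the plug's underside, z up. Plug 44 x 134 mm, z 0 to 14 mm (lowest 4 mm 38 x 128 mm), 5 mm play each side in the mouth, either way round; plate 74 (x) x 164 (y) mm, z 14 to 22 mm. Fully home its origin is 44 mm above the caddy's origin (plate top 66 mm, ridge top 84 mm); laid on, 54 mm.
- lid_ridge (a point): Middle of the top of the lid's rosewood grip ridge: 16 mm wide (lid x), 50 mm long (lid y), 18 mm high on the plate, top 40 mm above the lid's origin. Grip it across its width; press here.
- latch (a joint): Angle of the caddy's brass latch (rad): 0 = closed flat over the lid, pi/2 = upright; starts open, leaning outward past upright (stop at 2.4). Hinge line along the caddy's x, 94 mm from its centre in +y, 70.5 mm above its underside. Stiff (about 0.035 N m), stays where it is left. It cannot close over a lid that stands proud.
- latch_tip (a point): Middle of the free end of the latch's tongue, 60 mm from the hinge line. The tongue is 36 mm wide and 5 mm thick; closed, it points to the caddy's -y and its underside is 2 mm above the plate of a seated lid.
- slab: Fixed black slate slab, 240 (x) x 660 (y) x 12 mm; origin at the centre of its underside on the table, z up, x away from the robot; front edge at x = -120 mm. A ramp 260 mm wide, centred at y = +180 mm, rises from the table at x = -200 mm to the slab's top at x = -120 mm. The caddy's clear place is at its head (x -120 to +20, y +60 to +320 mm). A 6 mm lip runs along the back edge.
- saucer: White saucer, 100 mm across, 16 mm high, on the table beside the lid (it and the lid may swap places). Origin: centre of underside. Bystander.
- teapot: Purple clay teapot, 93 mm high, on the slab. Origin: centre of underside. Bystander.
- pitcher: Clear glass pitcher with handle, 95 mm high, on the slab. Origin: centre of underside. Bystander.
- cup_a: White cup, 68 mm across, 45 mm high, on the slab. Origin: centre of underside. Bystander.
- cup_b: Second such cup. Bystander.
- tong_holder: Rosewood tong holder with tongs, 170 mm high, on the right of the slab. Origin: centre of underside. Bystander.
- gourd: Clay gourd figure, 60 mm wide, 82 mm high, at the back of the slab, left of the teapot. Origin: centre of underside. Bystander.
Not all that is in view belongs to the job. Leave any turquoise look-alike of the lid alone.

How it is judged:
By the outcome, as a careful person would: the job done as asked, in the order asked, and still so for the second after the job is handed in, with the robot touching nothing.
It also fails if it takes over 62 s, if anything falls off the work surface, if the arm or the gripper's body presses on something with over 40 N, if the wrist force passes 120 N, or if a joint passes its speed limit or range.

## Working session

There is one attempt and no reset: what is moved stays moved. The work goes in short steps, Python scripts to look and compute and a shell command to move; the robot and the scene stay as the last step left them, time stands still between calls to the robot, and variables do not carry over. Pictures are saved under pics/ and viewed, and the job is handed in when it is done.

```bash
mkdir -p pics; ls; cat > h.py <<'E'
import numpy as np,cv2
from scipy.spatial.transform import Rotation as R
from plant import manip
def grab(name,fn=None):
    f=manip.grab_frame(name)
    if fn: cv2.imwrite('pics/'+fn,f['img'][:,:,::-1])
    return f
def rot(f):
    q=f['orientation'];return R.from_quat([q[1],q[2],q[3],q[0]]).as_matrix()
def proj(f,P):
    P=np.atleast_2d(P).astype(float);c=(P-f['position'])@rot(f);c=c*[1,-1,-1]
    return cv2.projectPoints(c,np.zeros(3),np.zeros(3),np.array(f['intrinsics'],float),np.array(f['D'],float))[0][:,0]
def unproj(f,uv,z):
    uv=np.atleast_2d(uv).astype(float)
    n=cv2.undistortPoints(uv[:,None],np.array(f['intrinsics'],float),np.array(f['D'],float))[:,0]
    d=np.c_[n[:,0],-n[:,1],-np.ones(len(n))]@rot(f).T
    p=np.array(f['position']);return p+d*((z-p[2])/d[:,2])[:,None]
E
python3 - <<'E'
from h import *
for n in ['scene','side','wrist']:
    f=grab(n,n+'0.png');print(n,f['position'],f['orientation'])
print(manip.state())
E
```

```text
pics
scene [0.84267111 0.48325535 0.65588568] [0.25170398 0.10704928 0.36347677 0.89054489]
side [0.30314454 0.78269102 0.64782162] [-0.13616918 -0.06006433  0.47291246  0.86844921]
wrist [0.62449834 0.08476139 0.37339735] [ 9.86060140e-01 -1.66387454e-01  7.83803454e-04  3.10995534e-05]
{'time': 0.15, 'joint_pos': array([-1.19005808e-01,  5.32101122e-02,  1.61394838e+00, -2.05271230e-05,
        1.47603965e+00, -1.19006846e-01]), 'joint_vel': array([-0.0004084 , -0.00034823, -0.00516828,  0.00030858, -0.00074625,
        0.00036822]), 'joint_efforts': array([ 5.10442842e-04, -3.94241810e+01, -3.70721948e+01, -1.15854355e-04,
        4.61802789e-03,  5.00508997e-05]), 'tool_pos': array([6.24515199e-01, 4.90020472e-05, 2.30360471e-01]), 'tool_rot': array([-8.51616540e-05,  9.99999678e-01,  1.49837712e-06, -7.98277988e-04]), 'contact_force': array([-0.36787555, -0.5462476 ,  0.51259517]), 'ft_torque': array([-0.003868  ,  0.0235442 , -0.00833101]), 'gripper_width': 1.001339942910789}
```

View pics/scene0.png

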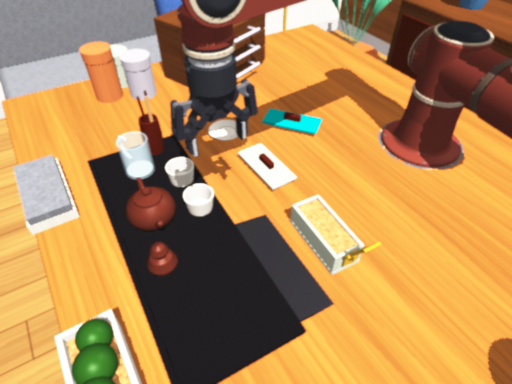

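View pics/side0.png

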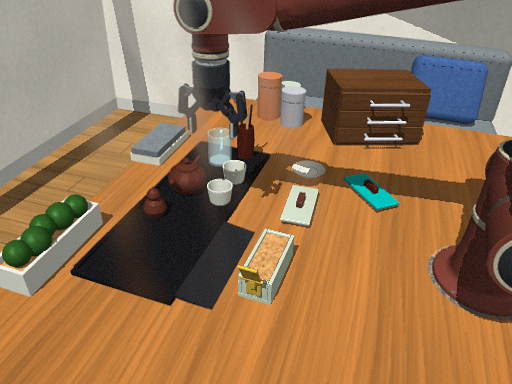

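View pics/wrist0.png

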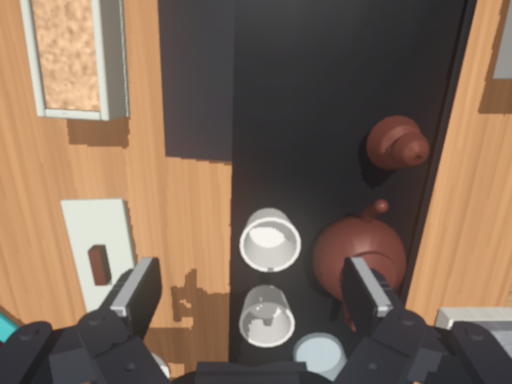

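```bash
python3 - <<'E'
import cv2,numpy as np
a=cv2.imread('pics/scene0.png');b=cv2.imread('pics/side0.png');w=cv2.imread('pics/wrist0.png')
cv2.imwrite('pics/c1.png',cv2.resize(a[105:285,215:395],None,fx=3.3,fy=3.3,interpolation=cv2.INTER_CUBIC))
cv2.imwrite('pics/c2.png',cv2.resize(b[150:310,170:410],None,fx=3.3,fy=3.3,interpolation=cv2.INTER_CUBIC))
E
```

```text
(no output)
```

View pics/c1.png

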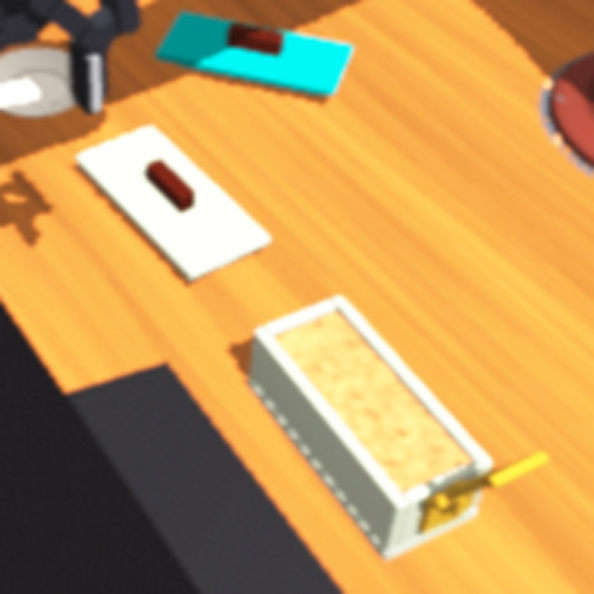

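View pics/c2.png

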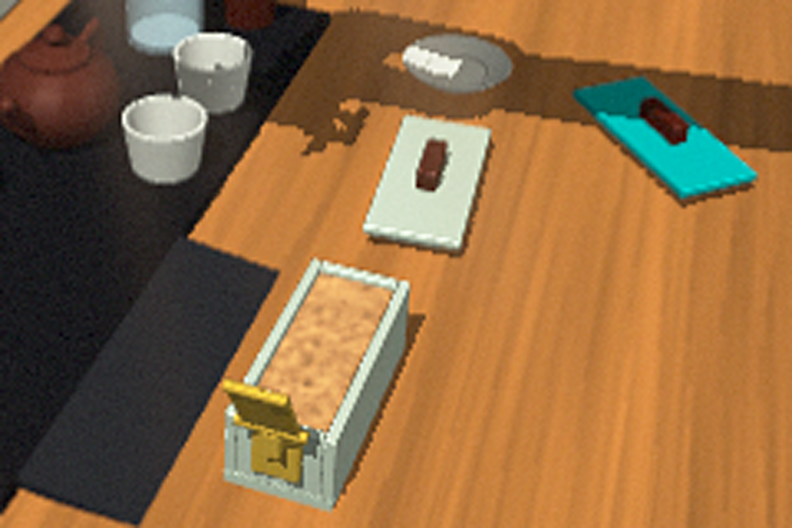

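```bash
cat > fit.py <<'E'
from h import *
from scipy.optimize import least_squares
def fit(obs,x0):
    # obs list of (f, local pts Nx3, uv Nx2)
    def W(p,L):
        c,s=np.cos(p[2]),np.sin(p[2]);L=np.array(L,float)
        return np.c_[p[0]+c*L[:,0]-s*L[:,1],p[1]+s*L[:,0]+c*L[:,1],L[:,2]]
    r=lambda p:np.concatenate([(proj(f,W(p,L))-uv).ravel() for f,L,uv in obs])
    o=least_squares(r,x0);return o.x,np.abs(o.fun).reshape(-1,2).round(1)
E
python3 - <<'E'
from fit import *
s=grab('scene');d=grab('side')
S=lambda a:np.array([215,105])+np.array(a)/3.3
D=lambda a:np.array([170,150])+np.array(a)/3.3
cs=S([(253,333),(342,297),(492,465),(402,500)]);cd=D([(317,262),(410,283),(335,443),(228,408)])
ls=S([(77,157),(153,125),(271,238),(192,274)]);ld=D([(407,117),(491,129),(461,243),(368,232)])
print(unproj(s,cs,.058),unproj(d,cd,.058),unproj(s,ls,.022),unproj(d,ld,.022),sep='\n')
def box(a,b,z): return [(a,-b,z),(-a,-b,z),(-a,b,z),(a,b,z)]
C=box(.035,.08,.058);L=box(.037,.082,.022)
for n,o in (('caddy',[(s,C,cs),(d,C,cd)]),('lid',[(s,L,ls),(d,L,ld)])):
    x0=[.45,.1,.0]
    for oo in (o,o[:1],o[1:]): print(n,*fit(oo,x0)[0].round(4),fit(oo,x0)[1].tolist())
# ramp
print(unproj(s,[(240,222),(266,217),(331,299)],0.006),unproj(s,[(303,325)],.012))
E
```

```text
[[0.48862404 0.05439306 0.058     ]
 [0.41796765 0.05864677 0.058     ]
 [0.4285291  0.2164319  0.058     ]
 [0.4908832  0.2078708  0.058     ]]
[[0.48023713 0.0534321  0.058     ]
 [0.41534318 0.05518828 0.058     ]
 [0.42501376 0.21291033 0.058     ]
 [0.49285688 0.20532669 0.058     ]]
[[ 0.47711513 -0.20291259  0.022     ]
 [ 0.40263189 -0.2065813   0.022     ]
 [ 0.39954098 -0.04389654  0.022     ]
 [ 0.47153212 -0.04253654  0.022     ]]
[[ 0.47190579 -0.20415443  0.022     ]
 [ 0.40154007 -0.20907132  0.022     ]
 [ 0.39642694 -0.04696845  0.022     ]
 [ 0.46476027 -0.03784977  0.022     ]]
caddy 0.4544 0.1323 -0.0619 [[0.5, 1.9], [0.1, 1.7], [0.8, 1.6], [0.6, 1.6], [1.4, 1.2], [0.4, 0.1], [0.1, 0.6], [1.4, 1.4]]
caddy 0.4561 0.1337 -0.0544 [[0.1, 1.1], [0.4, 1.0], [0.8, 1.0], [0.5, 2.4]]
caddy 0.4535 0.1309 -0.0689 [[0.6, 1.5], [1.2, 0.2], [0.4, 0.2], [1.0, 0.9]]
lid 0.4354 -0.1252 0.033 [[0.1, 0.9], [0.1, 0.5], [1.1, 0.7], [0.8, 0.1], [1.0, 0.5], [0.1, 0.2], [0.1, 0.7], [1.5, 1.4]]
lid 0.4376 -0.1243 0.0244 [[0.3, 0.6], [0.1, 0.1], [0.5, 0.0], [0.1, 0.5]]
lid 0.4338 -0.1247 0.0402 [[0.7, 0.3], [0.4, 0.3], [1.0, 0.9], [0.7, 1.0]]
[[ 0.58643369 -0.00328703  0.006     ]
 [ 0.52813512  0.01473823  0.006     ]
 [ 0.53325449  0.253574    0.006     ]] [[0.61180166 0.2693149  0.012     ]]
```

Candidates for the lid: the pale grey-green plate at scene (267,166), the turquoise look-alike at (292,121), and the saucer at (225,130). I choose the pale one. The close crop shows it is grey-green with a rosewood ridge, and its measured plate of about 72 x 163 mm agrees with the description. The caddy is at (330,235), with its latch open at its +y end.

```bash
python3 -m crank '[[-1.9,1.2,0.8,0],[-1.9,1.2,0.8,0],[-1.9,1.2,0.8,0],[-1.9,1.2,0.8,0],[-1.9,1.2,0.8,0],[-1.9,1.2,0.8,0],[-1.9,1.2,0.8,0],[-1.9,1.2,0.8,0],[-1.9,1.2,0.8,0],[-1.8,1.2,0.8,0]]' 0.6
python3 -m crank '[[0,0,0,0]]'
python3 - <<'E'
from h import *
f=grab('wrist','w1.png');print(manip.state()['tool_pos'],manip.state()['gripper_width'])
E
```

```text
time: 1.08
tool_pos: [0.4349, -0.1204, 0.1508]
tool_rot: [0.0, 1.0, 0.0, -0.0]
contact_force: [-0.0, -0.5, -1.0]
gripper_width: 0.601
time: 1.17
tool_pos: [0.4327, -0.1207, 0.149]
tool_rot: [-0.0, 1.0, -0.001, -0.002]
contact_force: [-0.4, -0.1, -1.1]
gripper_width: 0.602
[ 0.43441748 -0.12027961  0.15011266] 0.5976171477032621
```

View pics/w1.png

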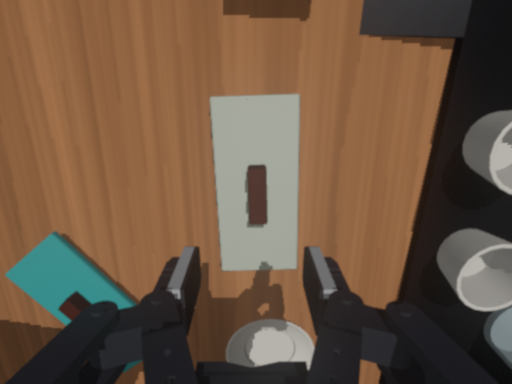

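The wrist view shows the pale lid with plate corners (211,97), (299,94), (297,269) and (222,271), and the ridge at (257,195). The turquoise lid is at lower left and the saucer just below the lid.

```bash
python3 - <<'E'
from fit import *
f=grab('wrist');im=f['img'].astype(int)
uv=np.array([(297,269),(222,271),(211,97),(299,94)])
L=[(.037,-.082,.022),(-.037,-.082,.022),(-.037,.082,.022),(.037,.082,.022)]
print(fit([(f,L,uv)],[.435,-.125,0.03]))
print(unproj(f,[(248,166),(266,165),(250,226),(267,224)],.04).round(4))
print(manip.state()['tool_pos'])
E
```

```text
(array([ 0.43952756, -0.12768362,  0.02847778]), array([[0.2, 0.1],
       [0.2, 0. ],
       [1.5, 0. ],
       [1.4, 0.1]]))
[[ 0.4315 -0.1001  0.04  ]
 [ 0.4461 -0.0993  0.04  ]
 [ 0.4329 -0.1538  0.04  ]
 [ 0.4476 -0.1519  0.04  ]]
[ 0.43563695 -0.12012059  0.15106916]
```

```bash
python3 -m crank '[[0.45,0.7,1,-0.28],[0,0,2,0],[0,0,2.5,0],[0,0,2.5,0],[0,0,2,0],[0,0,1.2,0],[0,0,0.7,0],[0,0,0,0],[0,0,0,0]]' 
python3 - <<'E'
from h import *
grab('side','s2.png');f=grab('wrist','w2.png');print(manip.state()['tool_pos'],manip.state()['contact_force'])
E
```

```text
time: 2.02
tool_pos: [0.4414, -0.1269, 0.0329]
tool_rot: [0.0, 1.0, 0.015, 0.0]
contact_force: [0.5, 0.5, 1.1]
gripper_width: 0.603
[ 0.44184854 -0.12736121  0.03376961] [-0.72238499  0.30265997 -0.77903118]
```

View pics/w2.png

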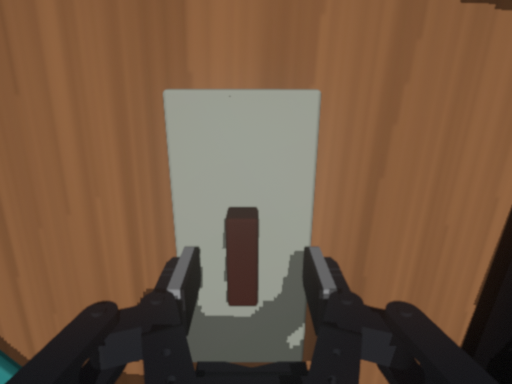

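```bash
python3 - <<'E'
from h import *
f=grab('wrist');s=manip.state()
print(unproj(f,[(226,217),(259,217),(228,305),(257,305)],.04).round(4),s['tool_pos'])
for p in ([0,0,-.019],[.0,0,0]):
    print(proj(f,s['tool_pos']+np.array([0,0,-p[2]])))
E
```

```text
[[ 0.4291 -0.1023  0.04  ]
 [ 0.4445 -0.1019  0.04  ]
 [ 0.4303 -0.1518  0.04  ]
 [ 0.4453 -0.1514  0.04  ]] [ 0.44179163 -0.1274025   0.03381027]
[[251.67572517 279.69159557]]
[[251.53276985 257.93226943]]
```

```bash
python3 -m crank '[[-0.4,0,0.4,0],[0,0,0.4,0],[0,0,0,0]]'; python3 -m crank '[[0,0,0,0],[0,0,0,0],[0,0,0,0],[0,0,0,0],[0,0,0,0],[0,0,0,0]]' 0

```

```text
time: 2.42
tool_pos: [0.4358, -0.1269, 0.0236]
tool_rot: [-0.0, 1.0, 0.015, -0.0]
contact_force: [-0.2, 0.3, -0.1]
gripper_width: 0.603
time: 2.92
tool_pos: [0.4367, -0.1272, 0.0246]
tool_rot: [0.0, 1.0, 0.015, 0.0]
contact_force: [-0.6, 1.4, 1.7]
gripper_width: 0.17
```

```bash
python3 -m crank '[[0,0,-1,0],[0,0,-2,0],[0,0,-2.5,0],[0,0,-2.5,0],[0,0,-2,0.2],[0,-2,0,0.2],[0,-2.5,0,0.2],[0,-2.5,0,0.27],[0,-1,0,0],[0,0,0,0]]' 
python3 - <<'E'
from h import *
grab('side','s3.png');f=grab('wrist','w3.png');print(manip.state()['tool_pos'],manip.state()['contact_force'])
E
```

```text
time: 3.75
tool_pos: [0.4377, -0.0455, 0.1242]
tool_rot: [-0.0, 1.0, -0.029, -0.0]
contact_force: [0.3, -0.2, -2.2]
gripper_width: 0.172
[ 0.43794193 -0.0473055   0.12429951] [-0.85138817 -0.4452027  -1.8155342 ]
```

View pics/w3.png

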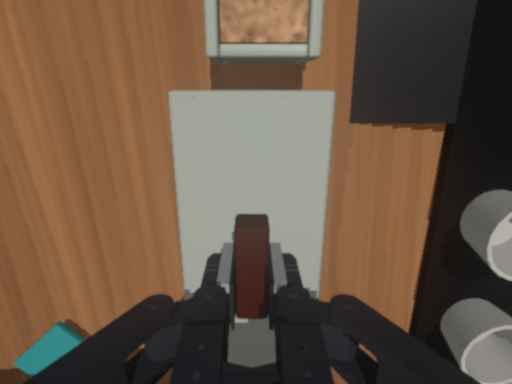

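View pics/s3.png

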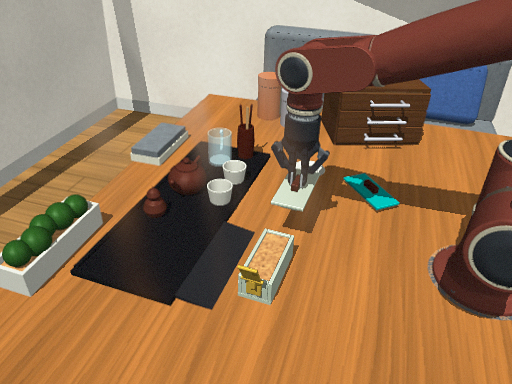

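```bash
python3 - <<'E'
import cv2
a=cv2.imread('pics/w3.png')[0:110,160:370]
cv2.imwrite('pics/c3.png',cv2.resize(a,None,fx=3.8,fy=3.8,interpolation=cv2.INTER_CUBIC))
E
```

```text
(no output)
```

View pics/c3.png

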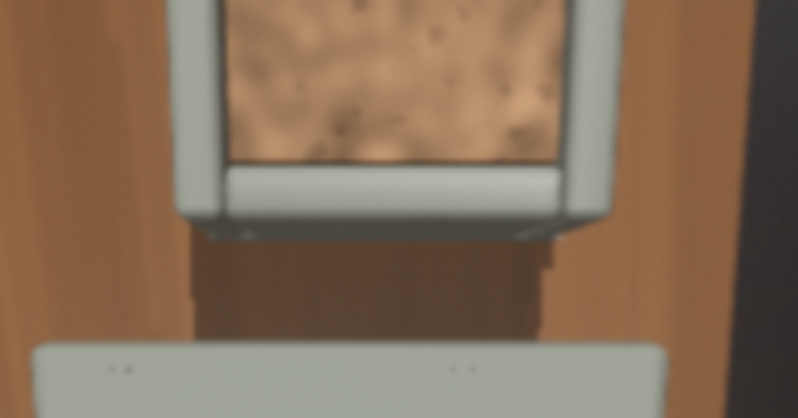

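```bash
python3 - <<'E'
from fit import *
f=grab('wrist');s=manip.state();print(s['tool_pos'],s['tool_rot'])
e=unproj(f,[(206.3,56.1),(321,56.1),(203.9,0),(324.5,0),(218.4,43.7),(308.7,43.7)],.058);print(e.round(4))
uv=np.array([(206.3,56.1),(321,56.1),(218.4,43.7),(308.7,43.7)])
C=[(-.035,-.08,.058),(.035,-.08,.058),(-.027,-.072,.058),(.027,-.072,.058)]
print('caddy',fit([(f,C,uv)],[.454,.13,-.06]))
print(unproj(f,[(169,90.8),(335,90.8),(185,295),(322,295)],.1217).round(4))
print(unproj(f,[(235,215),(269,215),(235,317),(268,317)],.1397).round(4))
E
```

```text
[ 0.43801149 -0.04768464  0.12432054] [ 3.03588478e-04  9.99527799e-01 -3.07258292e-02 -1.02804116e-04]
[[0.4166 0.0538 0.058 ]
 [0.4859 0.0496 0.058 ]
 [0.4184 0.0836 0.058 ]
 [0.4876 0.0794 0.058 ]
 [0.4246 0.0602 0.058 ]
 [0.4785 0.0569 0.058 ]]
caddy (array([ 0.45596043,  0.13097052, -0.05998503]), array([[0.6, 1.1],
       [0.3, 1.1],
       [0.1, 1. ],
       [0.2, 1. ]]))
[[ 0.407   0.0359  0.1217]
 [ 0.479   0.0316  0.1217]
 [ 0.4003 -0.0697  0.1217]
 [ 0.4747 -0.0742  0.1217]]
[[ 0.4326 -0.0166  0.1397]
 [ 0.4473 -0.0175  0.1397]
 [ 0.4284 -0.0707  0.1397]
 [ 0.4445 -0.0717  0.1397]]
```

```bash
python3 -m crank '[[0.1,-1.5,0,0],[0.1,-2.5,0,0],[0.1,-2.5,0,0],[0.1,-2.5,0,0],[0.1,-2.5,0,0],[0.1,-2.5,0,0],[0.1,-2.5,0,0],[0,-1.5,0,0],[0,0,0,0],[0,0,0,0]]' 
python3 - <<'E'
from h import *
grab('side','s4.png');f=grab('scene','a4.png');print(manip.state()['tool_pos'],manip.state()['contact_force'])
E
python3 - <<'E'
import cv2,numpy as np
a=cv2.imread('pics/s4.png')[180:330,200:350];b=cv2.imread('pics/a4.png')[150:300,260:410]
cv2.imwrite('pics/c4.png',cv2.resize(np.hstack([a,b]),None,fx=2.6,fy=2.6,interpolation=cv2.INTER_CUBIC))
E
```

```text
time: 4.73
tool_pos: [0.4564, 0.1315, 0.1242]
tool_rot: [0.0, 1.0, -0.031, -0.0]
contact_force: [-1.1, -0.7, -2.1]
gripper_width: 0.169
[0.45631106 0.13089566 0.12410897] [-0.46623436 -0.74587366 -1.49980066]
```

View pics/c4.png

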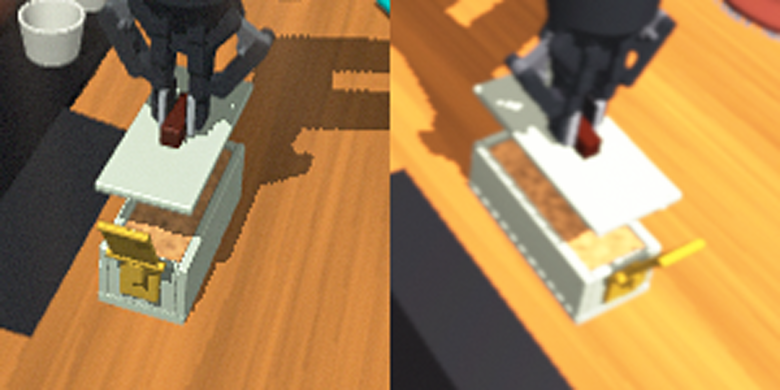

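```bash
python3 -m crank '[[0,0,1.2,0],[0,0,1.5,0],[0,0,0.8,0],[0,0,0.4,0],[0,0,0.3,0],[0,0,0.2,0],[0,0,0,0],[0,0,0,0]]' 
python3 - <<'E'
from h import *
grab('side','s4.png');f=grab('scene','a4.png');print(manip.state()['tool_pos'],manip.state()['contact_force'])
E
python3 - <<'E'
import cv2,numpy as np
a=cv2.imread('pics/s4.png')[180:330,200:350];b=cv2.imread('pics/a4.png')[150:300,260:410]
cv2.imwrite('pics/c5.png',cv2.resize(np.hstack([a,b]),None,fx=2.6,fy=2.6,interpolation=cv2.INTER_CUBIC))
E
```

```text
time: 5.5
tool_pos: [0.4566, 0.1321, 0.0807]
tool_rot: [-0.0, 1.0, -0.031, 0.0]
contact_force: [-0.4, -0.7, -1.4]
gripper_width: 0.166
[0.45668286 0.13216832 0.08096189] [ 0.18596611 -0.87774882 -3.58892462]
```

View pics/c5.png

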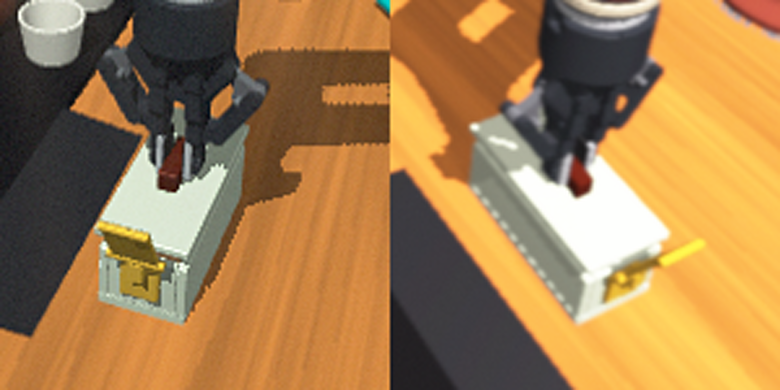

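```bash
python3 -m crank '[[0,0,0.2,0],[0,0,0.1,0],[0,0,0.2,0],[0,0,0,0]]';  python3 -m crank '[[0,0,0.2,0],[0,0,0.2,0],[0,0,0.2,0],[0,0,0,0]]';python3 -m crank '[[0,0,0.2,0],[0,0,0,0],[0,0,0,0]]'
```

```text
time: 5.93
tool_pos: [0.4569, 0.1322, 0.0763]
tool_rot: [-0.0, 1.0, -0.031, 0.001]
contact_force: [0.0, 0.1, 3.1]
gripper_width: 0.172
time: 6.27
tool_pos: [0.4569, 0.1322, 0.07]
tool_rot: [-0.0, 1.0, -0.031, 0.001]
contact_force: [-1.1, 1.0, 3.4]
gripper_width: 0.168
time: 6.52
tool_pos: [0.4569, 0.1322, 0.0685]
tool_rot: [-0.0, 1.0, -0.031, 0.001]
contact_force: [-2.4, 0.9, 7.1]
gripper_width: 0.168
```

```bash
python3 -m crank '[[0,0,0.1,0],[0,0,0.1,0],[0,0,0,0]]';python3 -m crank '[[0,0,0.1,0],[0,0,0,0]]'
python3 - <<'E'
from h import *
grab('side','s6.png');f=grab('scene','a6.png');grab('wrist','w6.png');print(manip.state()['tool_pos'],manip.state()['contact_force'])
E
python3 - <<'E'
import cv2,numpy as np
a=cv2.imread('pics/s6.png')[180:330,200:350];b=cv2.imread('pics/a6.png')[150:300,260:410]
cv2.imwrite('pics/c6.png',cv2.resize(np.hstack([a,b]),None,fx=2.6,fy=2.6,interpolation=cv2.INTER_CUBIC))
E
```

```text
time: 6.77
tool_pos: [0.457, 0.1322, 0.0685]
tool_rot: [0.0, 1.0, -0.031, -0.0]
contact_force: [-8.0, -1.8, 19.8]
gripper_width: 0.167
time: 6.93
tool_pos: [0.457, 0.1322, 0.0685]
tool_rot: [0.0, 1.0, -0.031, -0.0]
contact_force: [-12.0, -2.9, 25.7]
gripper_width: 0.169
[0.4569994  0.13221352 0.06847089] [-12.05927912  -2.95138895  26.03448749]
```

View pics/c6.png

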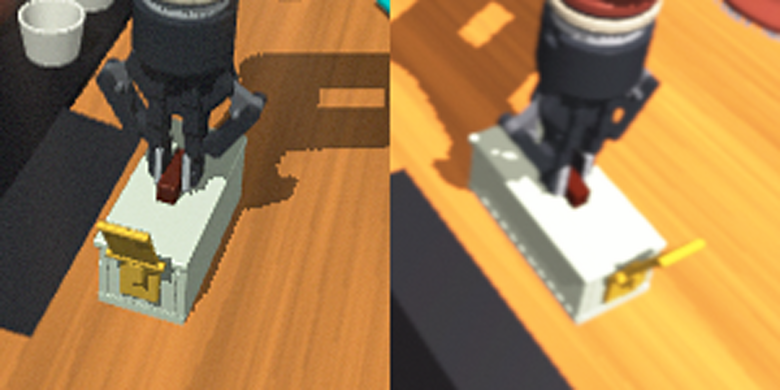

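Lid hit a hard stop at TCP z 0.0685, against 0.0686 predicted for fully home. Releasing and backing off.

```bash
python3 -m crank '[[0,0,-0.3,0],[0,0,0,0]]'; python3 -m crank '[[0,0,0,0],[0,0,0,0],[0,0,0,0],[0,0,-0.5,0],[0,0,-1.5,0],[0,0,-2.5,0],[0,0,-2.5,0],[0,0,-2,0],[0,0,0,0]]' 0.5
python3 - <<'E'
from h import *
grab('side','s7.png');f=grab('scene','a7.png');grab('wrist','w7.png');print(manip.state()['tool_pos'],manip.state()['contact_force'])
E
python3 - <<'E'
import cv2,numpy as np
a=cv2.imread('pics/s7.png')[180:330,200:350];b=cv2.imread('pics/a7.png')[150:300,260:410]
cv2.imwrite('pics/c7.png',cv2.resize(np.hstack([a,b]),None,fx=2.6,fy=2.6,interpolation=cv2.INTER_CUBIC))
E
```

```text
time: 7.25
tool_pos: [0.457, 0.1322, 0.0685]
tool_rot: [-0.0, 1.0, -0.031, 0.001]
contact_force: [-1.4, -0.5, 8.0]
gripper_width: 0.172
time: 8.0
tool_pos: [0.4591, 0.1325, 0.1625]
tool_rot: [-0.001, 1.0, -0.031, 0.004]
contact_force: [0.3, 0.2, 0.8]
gripper_width: 0.5
[0.45573792 0.13201581 0.15653944] [-0.44799832 -0.66173775  0.09542145]
```

View pics/c7.png

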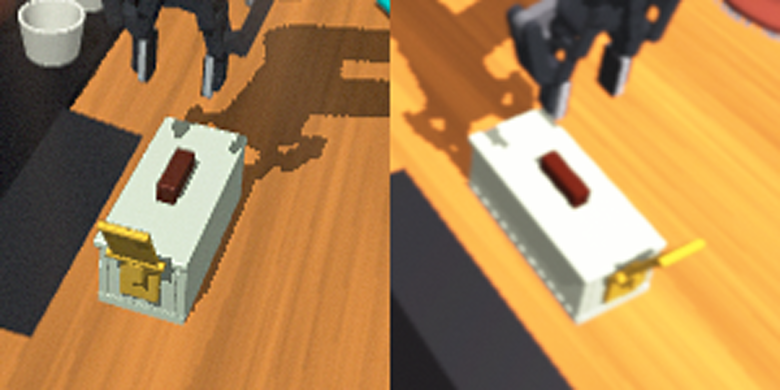

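View pics/w7.png

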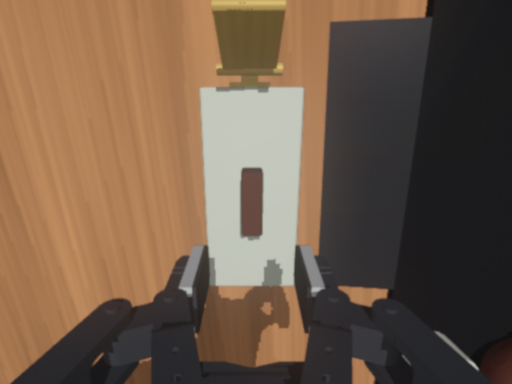

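```bash
python3 - <<'E'
from fit import *
f=grab('wrist');s=manip.state()
uv=np.array([(296,286),(207,286),(202,89),(302,88)])
L=[(.037,-.082,.066),(-.037,-.082,.066),(-.037,.082,.066),(.037,.082,.066)]
x,e=fit([(f,L,uv)],[.456,.132,-.06]);print(x.round(4),e.tolist(),s['tool_pos'])
u=np.array([-np.sin(x[2]),np.cos(x[2]),0])
for th in np.arange(1.6,2.41,.1):
    p=np.array([x[0],x[1],0])+u*(.094-.06*np.cos(th));p[2]=.0705+.06*np.sin(th)
    print(round(th,2),p.round(3),proj(f,p).round(1))
E
```

```text
[ 0.4558  0.1311 -0.0625] [[1.5, 1.5], [1.8, 1.5], [3.3, 1.4], [3.1, 0.3]] [0.45525092 0.131961   0.15574105]
1.6 [0.462 0.227 0.13 ] [[252.   60.3]]
1.7 [0.462 0.233 0.13 ] [[252.   47.1]]
1.8 [0.463 0.239 0.129] [[252.1  34. ]]
1.9 [0.463 0.244 0.127] [[252.1  21.3]]
2.0 [0.463 0.25  0.125] [[252.1   9.3]]
2.1 [0.464 0.255 0.122] [[252.1  -1.8]]
2.2 [0.464 0.26  0.119] [[252.1 -11.8]]
2.3 [0.464 0.265 0.115] [[252.1 -20.4]]
2.4 [0.464 0.269 0.111] [[252.1 -27.6]]
```

```bash
python3 -m crank '[[0,-1.5,-0.5,0],[0,-2.2,0,0],[0,-2.2,0,0],[0,-2.2,0,0],[0,-2.2,0,0],[0,-2.2,0,0],[0,-2.2,0,0],[0,-0.5,0,0],[0,0,0,0]]' 0
python3 -m crank '[[0,0,1.5,0],[0,0,2,0],[0,0,1.3,0],[0,0,0,0]]' 
python3 - <<'E'
from h import *
grab('side','s8.png');f=grab('scene','a8.png');print(manip.state()['tool_pos'],manip.state()['contact_force'])
import cv2
a=cv2.imread('pics/s8.png')[160:330,180:350];b=cv2.imread('pics/a8.png')[150:320,270:440]
cv2.imwrite('pics/c8.png',cv2.resize(np.hstack([a,b]),None,fx=2.3,fy=2.3,interpolation=cv2.INTER_CUBIC))
E
```

```text
time: 8.95
tool_pos: [0.4645, 0.2843, 0.1604]
tool_rot: [0.001, 1.0, -0.03, -0.002]
contact_force: [-0.1, -0.4, 0.8]
gripper_width: -0.004
time: 9.28
tool_pos: [0.4628, 0.2816, 0.1097]
tool_rot: [0.002, 0.999, -0.031, -0.004]
contact_force: [-0.2, 0.3, -0.4]
gripper_width: -0.001
[0.46499469 0.2828712  0.11336826] [-0.48064213  0.45469109  0.44308945]
```

View pics/c8.png

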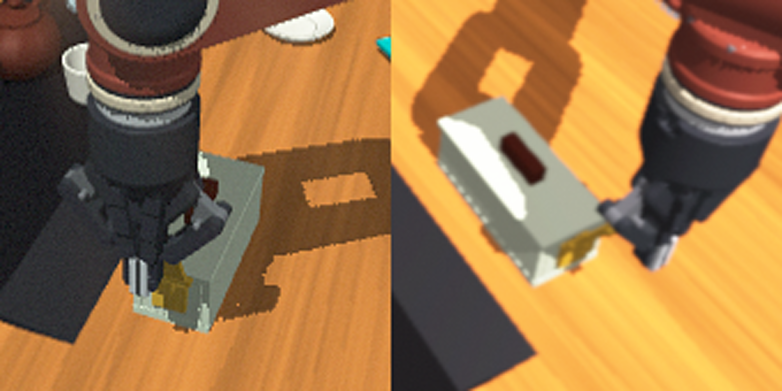

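```bash
python3 -m crank '[[0,1,0,0],[0,1,0,0],[0,1,0,0],[0,1,0,0],[0,0.6,0,0],[0,0,0,0]]'
python3 -m crank '[[0,0.7,0,0],[0,0.7,0.1,0],[0,0.7,0.2,0],[0,0,0,0]]' 
python3 - <<'E'
from h import *
grab('side','s9.png');f=grab('scene','a9.png');print(manip.state()['tool_pos'],manip.state()['contact_force'])
import cv2
a=cv2.imread('pics/s9.png')[160:330,180:350];b=cv2.imread('pics/a9.png')[150:320,270:440]
cv2.imwrite('pics/c9.png',cv2.resize(np.hstack([a,b]),None,fx=2.3,fy=2.3,interpolation=cv2.INTER_CUBIC))
E
```

```text
time: 9.88
tool_pos: [0.4628, 0.2364, 0.1146]
tool_rot: [0.0, 0.999, -0.032, 0.0]
contact_force: [0.2, -0.2, -0.1]
gripper_width: 0.002
time: 10.22
tool_pos: [0.461, 0.2157, 0.1106]
tool_rot: [0.001, 1.0, -0.031, -0.001]
contact_force: [-0.4, 0.1, 0.5]
gripper_width: -0.001
[0.46123778 0.21649341 0.11098965] [-0.39622818  0.20695593  0.31515544]
```

View pics/c9.png

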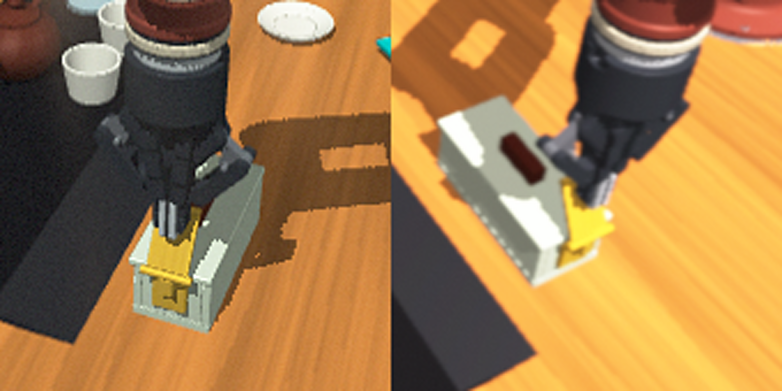

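```bash
python3 -m crank '[[0,0.7,0.4,0],[0,0.6,0.5,0],[0,0.6,0.6,0],[0,0.4,0.6,0],[0,0.4,0.6,0],[0,0.2,0.5,0],[0,0,0,0],[0,0,0,0]]'
python3 -m crank '[[0,0,0.2,0],[0,0,0.2,0],[0,0,0,0]]' 
```

```text
time: 10.98
tool_pos: [0.4592, 0.1877, 0.0786]
tool_rot: [0.0, 1.0, -0.031, -0.001]
contact_force: [-1.1, -0.7, 0.4]
gripper_width: -0.003
time: 11.23
tool_pos: [0.4597, 0.1881, 0.0752]
tool_rot: [0.0, 1.0, -0.031, 0.0]
contact_force: [0.3, 0.4, -0.3]
gripper_width: 0.004
```

```bash
python3 -m crank '[[0,0,0.2,0],[0,0,0.1,0],[0,0,0,0]]'; python3 -m crank '[[0,0,0.2,0],[0,0,0,0],[0,0,0,0]]' 
python3 - <<'E'
from h import *
grab('side','s10.png');f=grab('scene','a10.png');print(manip.state()['tool_pos'],manip.state()['contact_force'])
import cv2
a=cv2.imread('pics/s10.png')[160:330,180:350];b=cv2.imread('pics/a10.png')[150:320,270:440]
cv2.imwrite('pics/c10.png',cv2.resize(np.hstack([a,b]),None,fx=2.3,fy=2.3,interpolation=cv2.INTER_CUBIC))
E
```

```text
time: 11.48
tool_pos: [0.4599, 0.1881, 0.073]
tool_rot: [-0.0, 1.0, -0.031, 0.0]
contact_force: [-1.1, 0.0, 4.2]
gripper_width: 0.001
time: 11.73
tool_pos: [0.4601, 0.1881, 0.0727]
tool_rot: [0.0, 1.0, -0.031, -0.0]
contact_force: [-6.5, -2.6, 14.0]
gripper_width: 0.001
[0.46011727 0.18812831 0.07269858] [-6.58958257 -2.72283746 13.9241432 ]
```

View pics/c10.png

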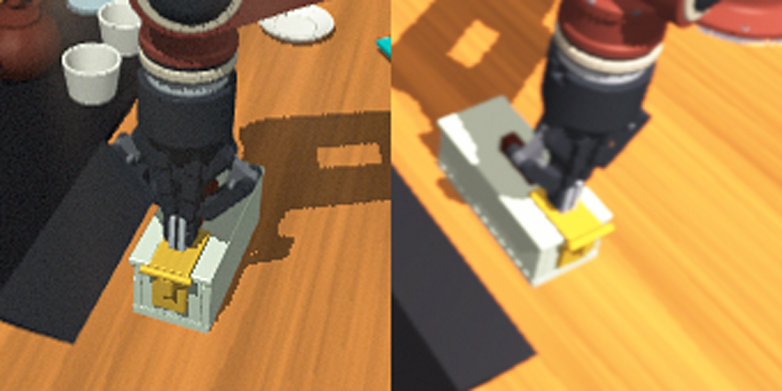

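```bash
python3 -m crank '[[0,0,-0.5,0],[0,0,-1.5,0],[0,0,-2.5,0],[-1,0.5,-2.5,0],[-2,1,-2.5,0],[-2.5,1,-2,0],[-2.5,1,-1,0],[-2,1,0,0],[-2,1,0,0],[0,0,0,0]]'
python3 - <<'E'
from h import *
for n in ['side','scene','wrist']: grab(n,n+'11.png')
print(manip.state()['tool_pos'],manip.state()['contact_force'])
E
```

```text
time: 12.67
tool_pos: [0.3344, 0.1399, 0.1951]
tool_rot: [-0.0, 1.0, -0.031, 0.001]
contact_force: [0.3, -0.4, 0.2]
gripper_width: 0.001
[0.33678995 0.1405937  0.19530301] [-1.2869286  -0.68465296 -0.38928507]
```

View pics/wrist11.png

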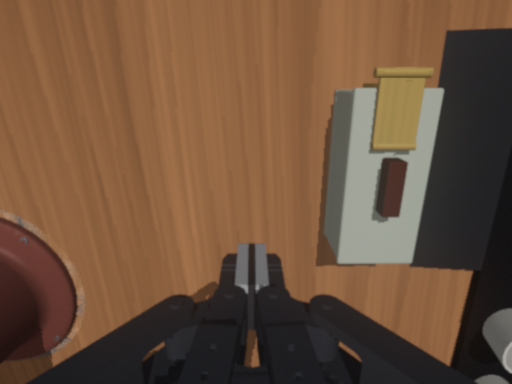

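View pics/side11.png

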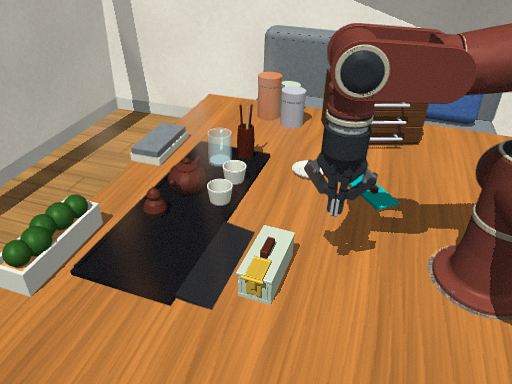

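View pics/scene11.png

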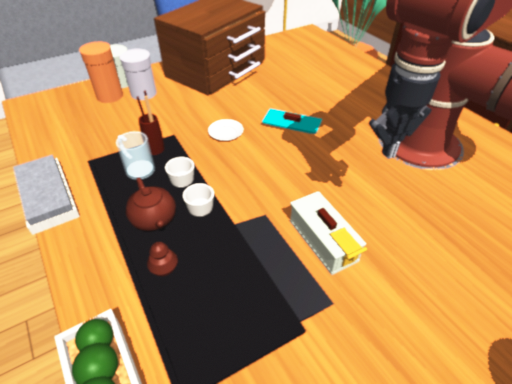

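```bash
python3 - <<'E'
import cv2,numpy as np
a=cv2.imread('pics/scene11.png');b=cv2.imread('pics/side11.png')
cv2.imwrite('pics/d1.png',cv2.resize(a[200:350,190:340],None,fx=3.9,fy=3.9,interpolation=cv2.INTER_CUBIC))
cv2.imwrite('pics/d2.png',cv2.resize(b[210:320,70:280],None,fx=3.8,fy=3.8,interpolation=cv2.INTER_CUBIC))
E
```

```text
(no output)
```

View pics/d1.png

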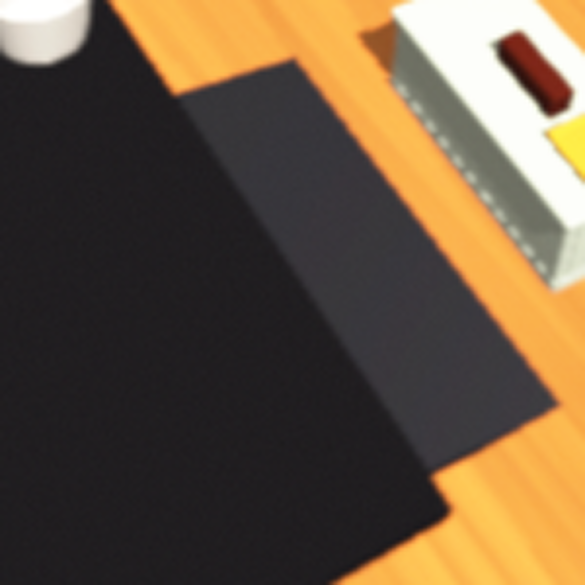

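View pics/d2.png

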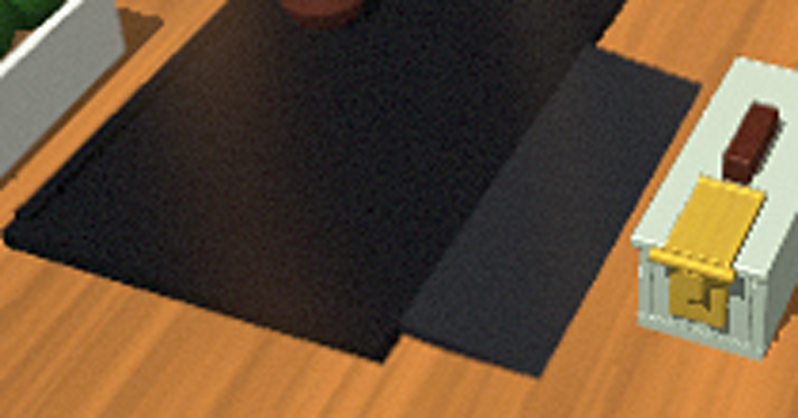

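```bash
python3 - <<'E'
from fit import *
s=grab('scene');d=grab('side');w=grab('wrist')
S=lambda a:np.array([190,200])+np.array(a)/3.9
D=lambda a:np.array([70,210])+np.array(a)/3.8
L=[(-.12,.05,.012),(-.2,.05,0),(-.2,.31,0),(-.12,.31,.012),(-.12,.33,.012)]
us=S([(177,96),(295,59),(558,404),(430,472),(449,508)]);ud=D([(596,46),(699,86),(540,376),(402,329),(383,355)])
for o in ([(s,L,us),(d,L,ud)],[(s,L,us)],[(d,L,ud)]):
    x,e=fit(o,[.71,0,0]);print(x.round(4),e.tolist())
# caddy now
P=np.array([(334,91),(441,90),(413,263)]) # wrist plate corners +y-x ,+y+x, -y+x, 
C=[(-.037,.082,.066),(.037,.082,.066),(.037,-.082,.066)]
P2=S([(392,8)]);
x,e=fit([(w,C[1:],P[1:])],[.456,.132,-.06]);print('caddy',x.round(4),e.tolist())
Ls=S([(394,10),(567,224)]);print(unproj(s,Ls,.066))
E
```

```text
[ 0.718  -0.0553 -0.0394] [[0.2, 1.1], [0.4, 1.2], [1.6, 0.1], [0.1, 1.0], [1.5, 0.9], [2.5, 0.7], [0.9, 0.0], [0.7, 1.4], [1.4, 1.4], [1.3, 1.1]]
[ 0.7196 -0.055  -0.0418] [[0.7, 0.6], [0.1, 0.7], [0.9, 0.8], [0.8, 0.1], [0.6, 0.1]]
[ 0.7164 -0.0546 -0.036 ] [[1.9, 0.5], [1.6, 0.1], [0.6, 1.8], [0.3, 1.0], [0.1, 0.7]]
caddy [ 0.4559  0.1301 -0.0351] [[0.0, 1.1], [0.0, 1.5]]
[[0.48886741 0.05137585 0.066     ]
 [0.49927762 0.21176349 0.066     ]]
```

The latch now lies flat. Its tongue stopped hard at TCP z 0.0727, against about 0.073 expected. The lid plate overhangs the wall by 2 mm, so before pushing I turn the tool a quarter turn and check the finger profile.

```bash
python3 -m crank '[[0,0,0,1],[0,0,0,1],[0,0,0,1],[0,0,0,1],[0,0,0,1],[0,0,0,1],[0,0,0,1],[0,0,0,1],[0,0,0,1],[0,0,0,1]]' 1
python3 -m crank '[[0,0,0,1],[0,0,0,1],[0,0,0,1],[0,0,0,1],[0,0,0,0.8],[0,0,0,0],[0,0,0,0]]'
python3 - <<'E'
from h import *
for n in ['side','scene','wrist']: grab(n,n+'12.png')
s=manip.state();print(s['tool_pos'],s['tool_rot'],s['joint_pos'])
f=grab('side');print(proj(f,s['tool_pos']))
import cv2
a=cv2.imread('pics/side12.png')[100:270,270:440];b=cv2.imread('pics/scene12.png')[60:230,330:500]
cv2.imwrite('pics/c12.png',cv2.resize(np.hstack([a,b]),None,fx=2.3,fy=2.3,interpolation=cv2.INTER_CUBIC))
E
```

```text
time: 13.8
tool_pos: [0.3369, 0.1407, 0.1951]
tool_rot: [0.0, 0.849, -0.529, -0.0]
contact_force: [-0.4, 0.3, -0.5]
gripper_width: 1.001
time: 14.38
tool_pos: [0.3367, 0.1406, 0.1951]
tool_rot: [-0.0, -0.693, 0.721, 0.0]
contact_force: [-0.7, 0.4, 0.4]
gripper_width: 0.997
[0.33658493 0.14052321 0.19516767] [-2.35649476e-04 -6.93014591e-01  7.20923507e-01  1.34075153e-04] [ 1.90661090e-01 -6.27954517e-01  2.21959054e+00 -3.12861912e-05
  1.55049797e+00  1.80092979e+00]
[[332.36035073 213.94529627]]
```

View pics/c12.png

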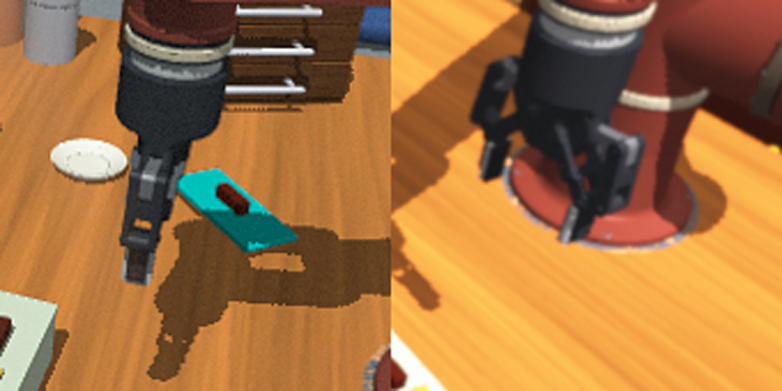

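View pics/wrist12.png

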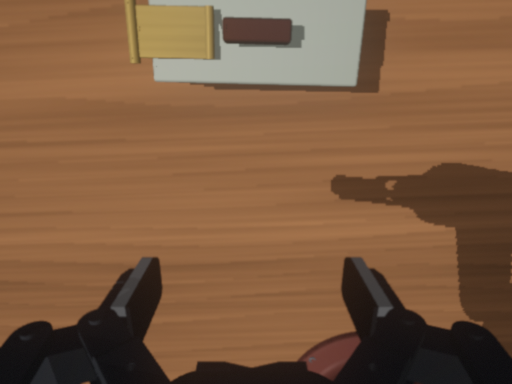

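```bash
python3 -m crank '[[0.5,-1,0,0],[0,-1.7,0,0],[0,-1.7,1,0],[0,0,2.5,0],[0,0,2.5,0],[0,0,2.5,0],[0,0,2.5,0],[0,0,2.5,0],[0,0,2,0],[0,0,0,0]]' 1
python3 -m crank '[[0,0,1.0,0],[0,0,1.0,0],[0,0,0,0],[0,0,0,0]]'
python3 - <<'E'
from h import *
for n in ['side','scene','wrist']: grab(n,n+'13.png')
s=manip.state();print(s['tool_pos'],s['tool_rot'],s['contact_force'])
import cv2
a=cv2.imread('pics/side13.png')[160:330,210:380];b=cv2.imread('pics/scene13.png')[120:290,280:450]
cv2.imwrite('pics/c13.png',cv2.resize(np.hstack([a,b]),None,fx=2.3,fy=2.3,interpolation=cv2.INTER_CUBIC))
E
```

```text
time: 15.42
tool_pos: [0.3771, 0.1327, 0.0358]
tool_rot: [-0.004, -0.693, 0.721, 0.002]
contact_force: [-1.4, -0.1, -0.1]
gripper_width: 1.002
time: 15.75
tool_pos: [0.3806, 0.1337, 0.0206]
tool_rot: [0.0, -0.693, 0.721, -0.0]
contact_force: [0.3, 0.2, -0.7]
gripper_width: 0.998
[0.38113364 0.13382467 0.0213018 ] [ 8.18976808e-04 -6.92569826e-01  7.21350137e-01 -5.87478931e-04] [-0.06191286  0.31771175 -0.59397947]
```

View pics/c13.png

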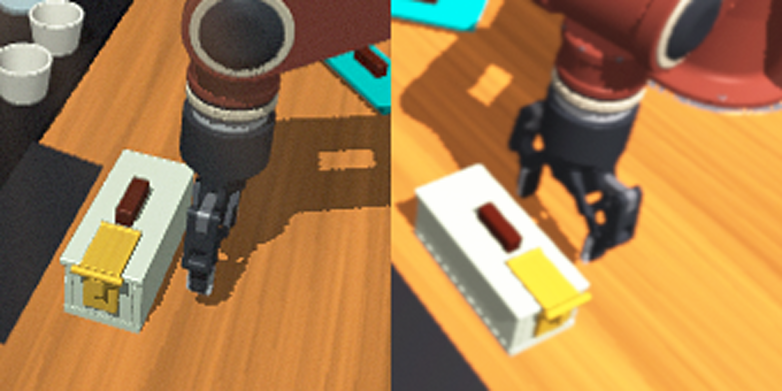

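View pics/wrist13.png

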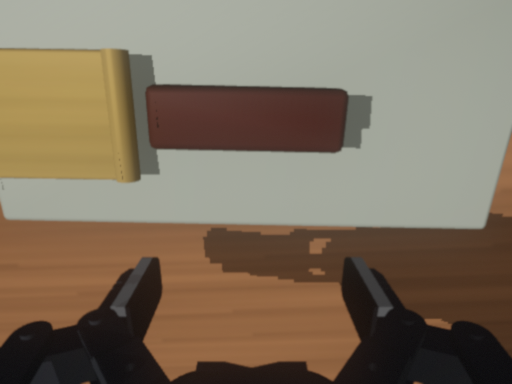

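```bash
python3 -m crank '[[0,-0.8,0,0],[0,-0.7,0,0],[0,-0.6,0,0],[0,-0.5,0,0],[0,-0.5,0,0],[0,-0.5,0,0],[0,-0.5,0,0],[0,-0.5,0,0],[0,0,0,0]]'
python3 - <<'E'
from h import *
for n in ['side','scene','wrist']: grab(n,n+'14.png')
s=manip.state();print(s['tool_pos'],s['tool_rot'],s['contact_force'],s['ft_torque'])
import cv2
a=cv2.imread('pics/side14.png')[160:330,210:380];b=cv2.imread('pics/scene14.png')[120:290,280:450]
cv2.imwrite('pics/c14.png',cv2.resize(np.hstack([a,b]),None,fx=2.3,fy=2.3,interpolation=cv2.INTER_CUBIC))
E
```

```text
time: 16.65
tool_pos: [0.4255, 0.1318, 0.0196]
tool_rot: [-0.001, -0.693, 0.721, 0.001]
contact_force: [-3.2, -0.5, 1.1]
gripper_width: 0.995
[0.42553986 0.13175045 0.01964789] [-7.32239422e-04 -6.92529594e-01  7.21388841e-01  6.04543049e-04] [-1.86478673  0.30198112 -1.04137783] [ 0.03921455  0.35959149 -0.00283758]
```

View pics/c14.png

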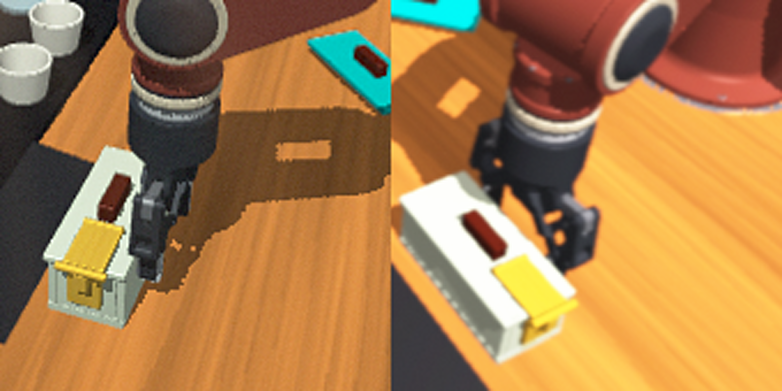

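View pics/wrist14.png

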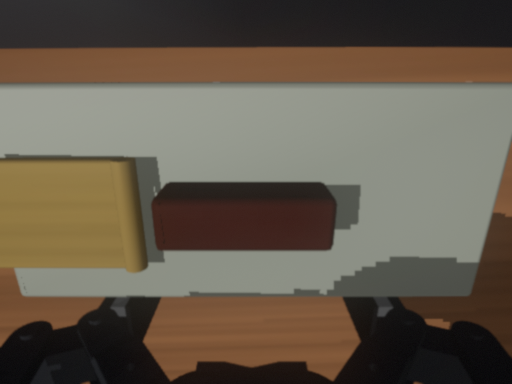

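```bash
python3 -m crank '[[0,-0.5,0,0],[0,-0.5,0,0],[0,-0.5,0,0],[0,-0.5,0,0],[0,-0.5,0,0],[0,-0.5,0,0],[0,-0.5,0,0],[0,-0.5,0,0],[0,-0.5,0,0],[0,-0.5,0,0]]'
python3 - <<'E'
from h import *
for n in ['side','scene','wrist']: grab(n,n+'15.png')
s=manip.state();print(s['tool_pos'],s['tool_rot'],s['contact_force'],s['ft_torque'])
import cv2
a=cv2.imread('pics/side15.png')[160:330,170:340];b=cv2.imread('pics/scene15.png')[120:290,250:420]
cv2.imwrite('pics/c15.png',cv2.resize(np.hstack([a,b]),None,fx=2.3,fy=2.3,interpolation=cv2.INTER_CUBIC))
E
```

```text
time: 17.63
tool_pos: [0.4732, 0.1299, 0.0193]
tool_rot: [-0.003, -0.693, 0.721, 0.003]
contact_force: [-12.3, 1.1, 5.5]
gripper_width: 1.0
[0.47444462 0.12981413 0.01929089] [-0.0016172  -0.6925951   0.72132325  0.00147854] [-5.80701404  0.44719323  0.87661064] [0.09418704 0.84455821 0.05861844]
```

View pics/c15.png

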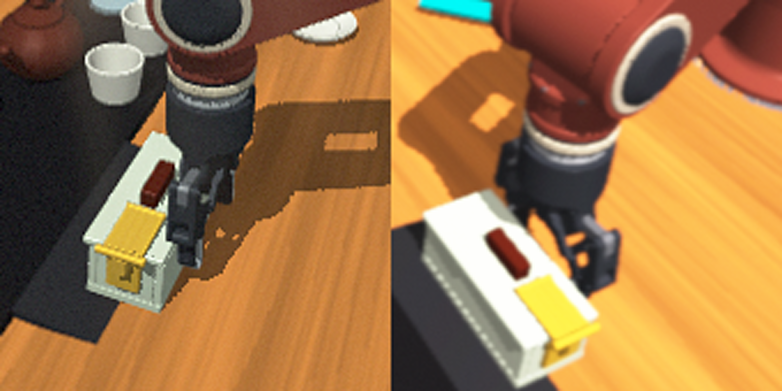

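```bash
python3 -m crank '[[0,-0.5,0,0],[0,-0.5,0,0],[0,-0.5,0,0],[0,-0.5,0,0],[0,-0.5,0,0],[0,-0.5,0,0],[0,-0.5,0,0],[0,-0.5,0,0],[0,-0.5,0,0],[0,-0.5,0,0]]'
python3 - <<'E'
from h import *
for n in ['side','scene','wrist']: grab(n,n+'16.png')
s=manip.state();print(s['tool_pos'],s['tool_rot'],s['contact_force'],s['ft_torque'])
import cv2
a=cv2.imread('pics/side16.png')[160:330,150:320];b=cv2.imread('pics/scene16.png')[130:300,220:390]
cv2.imwrite('pics/c16.png',cv2.resize(np.hstack([a,b]),None,fx=2.3,fy=2.3,interpolation=cv2.INTER_CUBIC))
E
```

```text
time: 18.62
tool_pos: [0.5222, 0.128, 0.0198]
tool_rot: [-0.004, -0.693, 0.721, 0.004]
contact_force: [-17.7, 0.6, 12.7]
gripper_width: 1.003
[0.52405429 0.12797694 0.01995717] [-0.00205441 -0.69262931  0.72128792  0.00203751] [-9.43789123  0.41104471  5.91728354] [0.11321492 1.29858467 0.10206294]
```

View pics/c16.png

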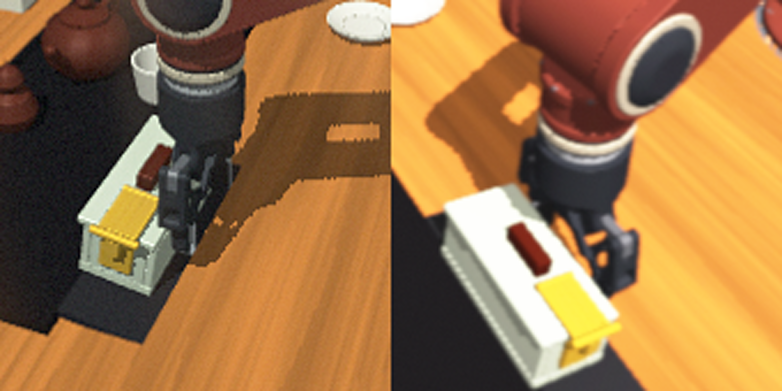

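View pics/wrist16.png

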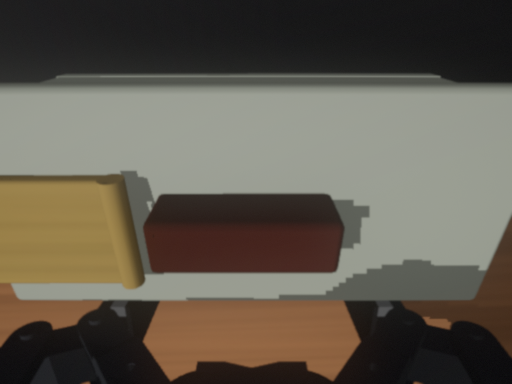

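```bash
python3 -m crank '[[0,-0.5,0,0],[0,-0.5,0,0],[0,-0.5,0,0],[0,-0.5,0,0],[0,-0.5,0,0],[0,-0.5,0,0],[0,-0.5,0,0],[0,-0.5,0,0]]'
python3 - <<'E'
from h import *
for n in ['side','scene','wrist']: grab(n,n+'17.png')
s=manip.state();print(s['tool_pos'],s['tool_rot'],s['contact_force'],s['ft_torque'])
import cv2
a=cv2.imread('pics/side17.png')[160:330,130:300];b=cv2.imread('pics/scene17.png')[130:300,220:390]
cv2.imwrite('pics/c17.png',cv2.resize(np.hstack([a,b]),None,fx=2.3,fy=2.3,interpolation=cv2.INTER_CUBIC))
E
```

```text
time: 19.43
tool_pos: [0.5654, 0.1266, 0.0221]
tool_rot: [-0.001, -0.693, 0.721, 0.001]
contact_force: [-16.0, 1.8, 18.0]
gripper_width: 1.001
[0.56653762 0.12650671 0.02209694] [ 7.87922653e-05 -6.92676239e-01  7.21248631e-01  1.84998707e-04] [-7.99178747  0.73216406 10.63734195] [-0.01105236  0.9956905  -0.02438017]
```

View pics/c17.png

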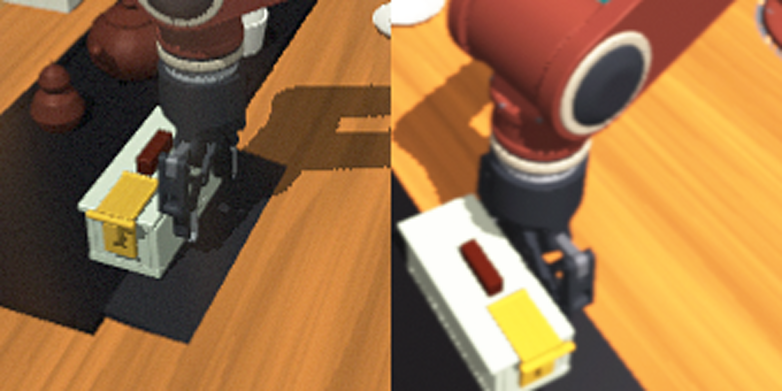

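```bash
python3 -m crank '[[0,0.6,0,0],[0,0.6,0,0],[0,0,0,0]]'; python3 -m crank '[[0,0,-0.5,0],[0,0,-0.5,0],[0,0,0,0]]'
python3 - <<'E'
from h import *
for n in ['side','scene','wrist']: grab(n,n+'18.png')
s=manip.state();print(s['tool_pos'],s['tool_rot'],s['contact_force'],s['ft_torque'])
import cv2
a=cv2.imread('pics/side18.png')[160:330,130:300];b=cv2.imread('pics/scene18.png')[130:300,220:390]
cv2.imwrite('pics/c18.png',cv2.resize(np.hstack([a,b]),None,fx=2.3,fy=2.3,interpolation=cv2.INTER_CUBIC))
E
```

```text
time: 19.83
tool_pos: [0.5532, 0.1266, 0.0199]
tool_rot: [-0.0, -0.693, 0.721, 0.0]
contact_force: [0.7, -0.3, -0.5]
gripper_width: 1.003
time: 20.08
tool_pos: [0.5553, 0.1266, 0.0318]
tool_rot: [0.001, -0.692, 0.721, -0.001]
contact_force: [0.5, -0.2, -0.2]
gripper_width: 1.001
[0.55450358 0.12655337 0.0306384 ] [ 3.08758270e-04 -6.92493568e-01  7.21423931e-01 -2.73914101e-04] [ 0.86248031 -1.11613964 -0.83221286] [-0.00692098  0.0383804  -0.00450071]
```

View pics/c18.png

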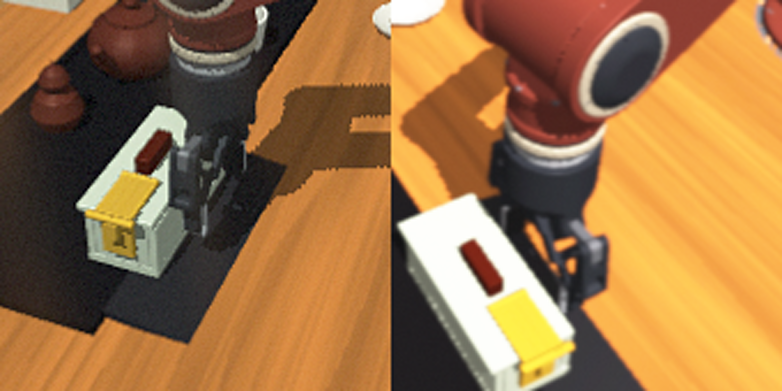

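View pics/wrist18.png

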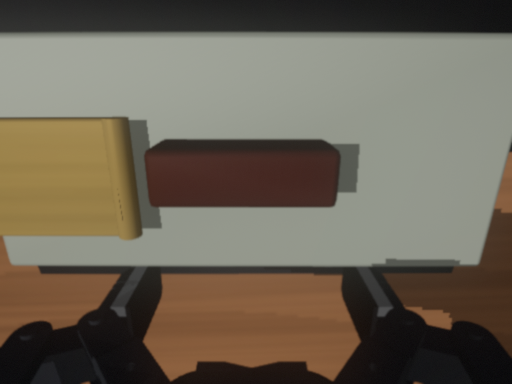

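```bash
python3 -m crank '[[0,-0.6,0,0],[0,-0.6,0,0],[0,-0.5,0,0],[0,-0.5,0,0],[0,-0.5,0,0],[0,-0.5,0,0],[0,-0.5,0,0]]'
python3 - <<'E'
from h import *
for n in ['side','scene','wrist']: grab(n,n+'19.png')
s=manip.state();print(s['tool_pos'],s['tool_rot'],s['contact_force'],s['ft_torque'])
import cv2
a=cv2.imread('pics/side19.png')[160:330,130:300];b=cv2.imread('pics/scene19.png')[130:300,220:390]
cv2.imwrite('pics/c19.png',cv2.resize(np.hstack([a,b]),None,fx=2.3,fy=2.3,interpolation=cv2.INTER_CUBIC))
E
```

```text
time: 20.82
tool_pos: [0.5894, 0.1253, 0.0299]
tool_rot: [-0.002, -0.693, 0.721, 0.002]
contact_force: [-9.1, 0.1, 7.1]
gripper_width: 0.998
[0.59085359 0.12515521 0.02990501] [-7.16140576e-04 -6.92537549e-01  7.21381089e-01  7.44900304e-04] [-3.22949249  0.29986158  1.45249342] [0.04937558 0.4521199  0.0417584 ]
```

View pics/c19.png

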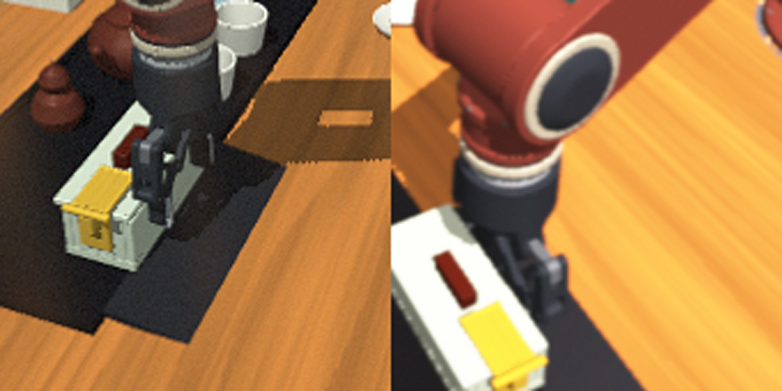

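```bash
python3 -m crank '[[0,-0.5,0,0],[0,-0.5,0,0],[0,-0.5,0,0],[0,-0.5,0,0],[0,-0.5,0,0],[0,-0.5,0,0],[0,-0.4,0,0],[0,0,0,0]]'
python3 -m crank '[[0,0.6,0,0],[0,1.0,0,0],[0,1.5,0,0],[0,2,0,0],[0,2,-0.5,0],[0,1,-2,0],[0,0,-2,0],[0,0,-2,0],[0,0,0,0]]'
python3 - <<'E'
from h import *
for n in ['side','scene','wrist']: grab(n,n+'20.png')
s=manip.state();print(s['tool_pos'],s['tool_rot'],s['contact_force'],s['ft_torque'])
E
```

```text
time: 21.63
tool_pos: [0.6246, 0.1237, 0.0297]
tool_rot: [-0.001, -0.693, 0.721, 0.001]
contact_force: [-4.6, -0.2, 1.2]
gripper_width: 0.999
time: 22.38
tool_pos: [0.5467, 0.1274, 0.1003]
tool_rot: [0.004, -0.693, 0.721, -0.003]
contact_force: [0.4, 0.1, 0.3]
gripper_width: 1.0
[0.54367391 0.12694429 0.09498036] [ 1.21803451e-04 -6.92493306e-01  7.21424278e-01 -1.31907277e-04] [ 0.48841499 -0.62027848 -0.41645947] [-0.00908029 -0.02298876  0.06050539]
```

View pics/wrist20.png

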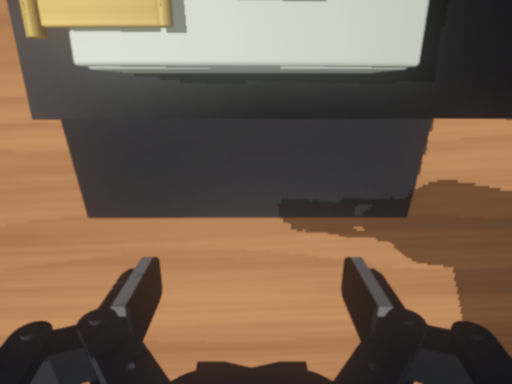

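View pics/side20.png

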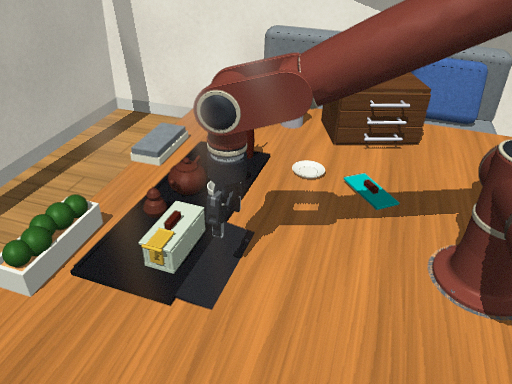

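View pics/scene20.png

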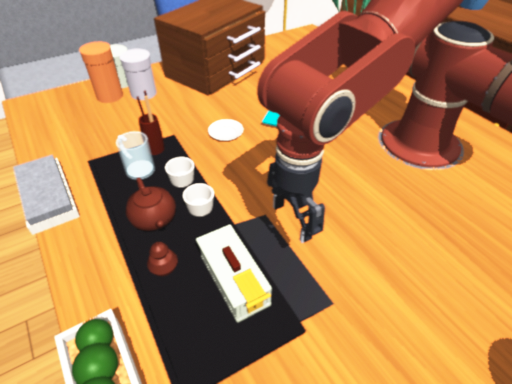

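```bash
python3 -m crank '[[0,-2,-2,0],[0,-2,-2,0],[0,-2,-2,0],[0,-1,-1,0],[0,0,0,0],[0,0,0,0]]'; python3 - <<'E'
from h import *
import cv2
f=grab('wrist','wrist21.png');s=manip.state();print(s['tool_pos'])
grab('scene','scene21.png');grab('side','side21.png')
a=cv2.imread('pics/side21.png')[190:280,125:225];b=cv2.imread('pics/scene21.png')[220:325,185:285]
cv2.imwrite('pics/c21a.png',cv2.resize(a,None,fx=5.5,fy=5.5,interpolation=cv2.INTER_CUBIC))
cv2.imwrite('pics/c21b.png',cv2.resize(b,None,fx=5.5,fy=5.5,interpolation=cv2.INTER_CUBIC))
E
```

```text
time: 23.03
tool_pos: [0.6136, 0.124, 0.1638]
tool_rot: [-0.001, -0.692, 0.721, 0.001]
contact_force: [-0.1, -0.3, -1.0]
gripper_width: 1.002
[0.61253801 0.12402552 0.16282477]
```

View pics/c21a.png

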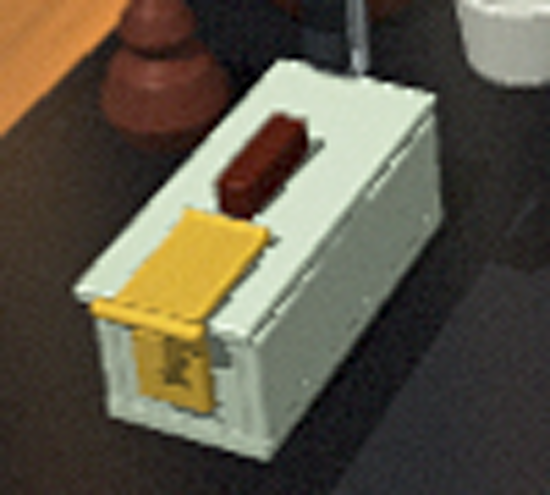

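View pics/c21b.png

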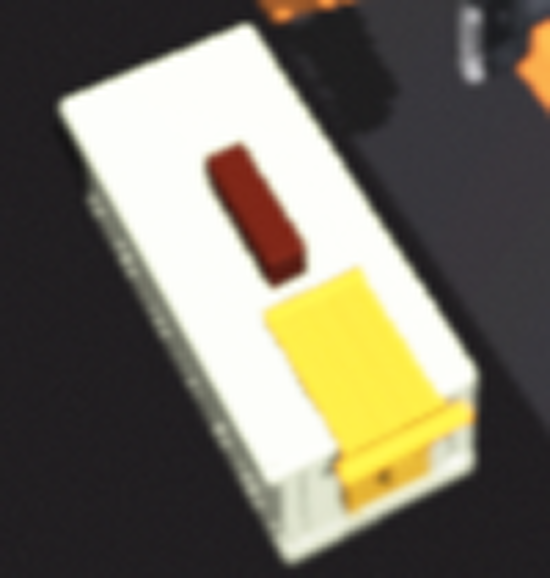

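View pics/wrist21.png

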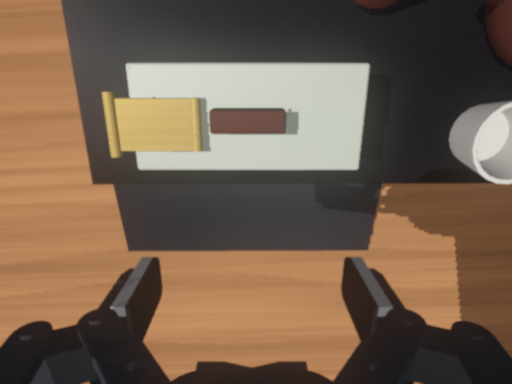

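```bash
python3 - <<'E'
from fit import *
f=grab('wrist');s=manip.state()
L=[(.037,.082,.078),(.037,-.082,.078),(-.037,-.082,.078),(-.037,.082,.078)]
uv=np.array([(127,64),(369,63),(360,170),(137,170)])
x,e=fit([(f,L,uv)],[.66,.12,-.04]);print(x.round(4),e.tolist(),s['tool_pos'])
r=unproj(f,[(92,184),(450,184)],.012);print('front edge',r.round(4),np.arctan2(-(r[1]-r[0])[0],-(r[1]-r[0])[1])*-1)
print(unproj(f,[(248,121)],.096))
c,sn=np.cos(-.0394),np.sin(-.0394);d=x[:2]-[.718,-.0553];print('slab local lid',c*d[0]+sn*d[1],-sn*d[0]+c*d[1],x[2]+.0394)
E
```

```text
[ 0.6715  0.1237 -0.0387] [[3.0, 0.7], [2.9, 0.3], [0.3, 0.8], [0.3, 1.3]] [0.61217272 0.1241471  0.16292164]
front edge [[ 0.6095  0.2781  0.012 ]
 [ 0.5954 -0.0677  0.012 ]] -0.040856007987640504
[[0.67277646 0.12363743 0.096     ]]
slab local lid -0.05354216876185079 0.17704192514666733 0.0007145301203762208
```

```bash
python3 -m crank '[[0,-1.5,0,0],[0,-2,0,0],[0,-2,0,0],[0,-0.5,1,0],[0,0,2,0],[0,0,2,0],[0,0,0.8,0],[0,0,0.3,0],[0,0,0,0]]' 0
python3 -m crank '[[0,0,0.2,0],[0,0,0.1,0],[0,0,0,0]]'
```

```text
time: 23.98
tool_pos: [0.6725, 0.1217, 0.1026]
tool_rot: [-0.001, -0.693, 0.721, 0.001]
contact_force: [0.4, -0.0, -0.1]
gripper_width: 0.005
time: 24.23
tool_pos: [0.6746, 0.1218, 0.1025]
tool_rot: [0.001, -0.693, 0.721, -0.001]
contact_force: [0.7, 0.2, -0.7]
gripper_width: -0.001
```

```bash
python3 -m crank '[[0,0,0.2,0],[0,0,0.1,0],[0,0,0,0]]';python3 -m crank '[[0,0,0.2,0],[0,0,0,0],[0,0,0,0]]'
```

```text
time: 24.48
tool_pos: [0.6739, 0.1217, 0.0983]
tool_rot: [0.0, -0.693, 0.721, -0.0]
contact_force: [-0.1, -0.5, 0.2]
gripper_width: -0.004
time: 24.73
tool_pos: [0.6739, 0.1217, 0.0962]
tool_rot: [-0.0, -0.693, 0.721, 0.0]
contact_force: [0.0, -0.3, -0.8]
gripper_width: 0.002
```

```bash
python3 -m crank '[[0,0,0.1,0],[0,0,0,0],[0,0,0,0]]';python3 -m crank '[[0,0,0.1,0],[0,0,0,0],[0,0,0,0]]'
```

```text
time: 24.98
tool_pos: [0.6741, 0.1217, 0.0961]
tool_rot: [0.0, -0.693, 0.721, -0.0]
contact_force: [-2.1, -1.1, 3.7]
gripper_width: -0.001
time: 25.23
tool_pos: [0.6742, 0.1217, 0.0961]
tool_rot: [0.0, -0.693, 0.721, -0.0]
contact_force: [-5.3, -0.5, 8.5]
gripper_width: -0.001
```

Ridge top touched at 0.0961 m, exactly 12 + 84 mm, so the lid is home with the caddy flat on the slab. Retreating and taking a last look.

```bash
python3 -m crank '[[0,0,-0.5,0],[0,0,-1.5,0],[0,0,-2.5,0],[0,0,-2.5,0],[0,1,-2,0],[0,2.5,-1,0],[0,2.5,0,0],[0,2.5,0,0],[0,2,0,0],[0,0,0,0]]'
python3 -m crank '[[0,2,0,0],[0,2,0,0],[0,2,0,0],[0,0,0,0],[0,0,0,0],[0,0,0,0]]'
python3 - <<'E'
from h import *
import cv2
grab('scene','scene22.png');grab('side','side22.png');print(manip.state()['contact_force'])
a=cv2.imread('pics/side22.png');b=cv2.imread('pics/scene22.png')
cv2.imwrite('pics/e.png',cv2.resize(np.hstack([a[60:320,60:420],b[60:350,80:360][:260]]),None,fx=1.2,fy=1.2))
E
```

```text
time: 26.07
tool_pos: [0.5664, 0.1264, 0.1947]
tool_rot: [-0.0, -0.693, 0.721, 0.0]
contact_force: [-0.1, -0.3, 0.4]
gripper_width: -0.002
time: 26.57
tool_pos: [0.5101, 0.1284, 0.195]
tool_rot: [0.001, -0.692, 0.721, -0.001]
contact_force: [0.4, 0.6, -0.8]
gripper_width: -0.002
[ 0.87935708  0.27419335 -1.27154338]
```

View pics/e.png

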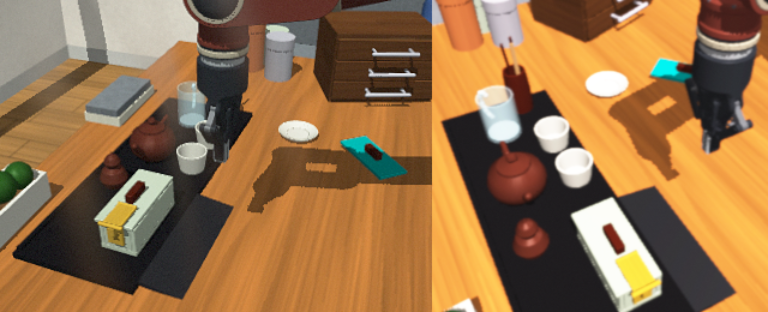

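The last view shows the caddy closed, latched and square on the slab. The bystanders are undisturbed and the arm is clear.

```bash
python3 -c "
from plant import manip
manip.job_done()"
```

```text
the job is handed in; nothing more can be done
```

The caddy is closed and latched, and it stands flat and square on the slab. I handed the job in at about 27 s.

I set the pale lid on and pressed it to a hard stop at TCP z 0.0685, where 0.0686 was predicted. I then swung the latch over and pressed it flat, stopping at z 0.0727 where about 0.073 was expected. Last, I pushed the caddy up the ramp with both open fingers low on its long side.

**Last checks:**
- **Lid:** touching the ridge on the slab gave 0.0961 m, against 0.096 if the lid is home and the caddy stands flat.
- **Position:** the lid's centre is 66 mm behind the slab's front edge, so the caddy's rear edge is about 28 mm onto the slab.
- **Squareness:** the yaw error to the slab is under 0.01 rad. The lid fit in that wrist picture left residuals of up to 3 px.
- **Latch:** it looks closed flat in the final pictures. I did not touch it again after the push.
- **Other things:** nothing else appears to have moved.

**One irregularity:** partway up the ramp the tool felt 18 N upward, probably a finger knuckle over the lid's edge. I backed off, raised the tool 10 mm and carried on. The lid may have slid a few millimetres sideways within its play, but it stayed home.

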